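Seal the orange-gasket tin

ROBOT

A 6-joint arm with a two-finger parallel gripper is mounted at the origin on the work surface. World frame = base frame: x ahead of the robot, y to its left, z up, the work surface at z = 0. Lengths are in m, angles in rad, forces in N, time in s.
With the tool pointing down it reaches from about 0.425 to 0.95 m from the base axis. Payload 3.5 kg.
Tool frame: the origin (TCP) lies at the very end of the fingers, on their centre line; the grasp point (between the pads) lies 19 mm behind it; z points along the fingers, y is the direction in which the jaws open and shut (so a half turn about z gives the same grasp; the last joint's range is limited). The gripper opens to 85 mm and grips with 20 to 120 N. Pads are 22 mm wide; open, the fingers measure 114 mm over their backs; the gripper's body (76 mm by 85 mm) begins 54 mm behind the grasp point. The pads swing forward as they close: fully open they stand 13 mm farther back than shut.
Start: joints at [-1.459, 0.286, 1.577, -0, 1.279, -0.15], TCP at [0.175, -0.652, 0.231] pointing down, gripper open.
Joint ranges: [-2.77, 2.77], [-0.9, 2.22], [0.21, 2.48], [-1.53, 4.67], [0.24, 2.81], [-2.84, 2.84]. Speed limits (rad/s): [2.79, 2.79, 3.14, 3.14, 3.14, 3.14].

INTERFACE

Orientations are given as a unit quaternion [x, y, z, w].
In Python, from plant import get_state, vision, ctrl, cut_out gives the robot as it stands.
- The arm moves only by the tool jog_arm, never from a script. Its argument "commands" is text: rows parted by semicolons, each of 6 numbers parted by spaces: the shift along the world's x, y, z in m, then the turn, a rotation vector about the world's x, y, z in rad. A call has 1 to 20 rows; each row is the pose to reach, as a shift and turn from the pose commanded when the call began; what a row does not reach only later rows make up. A row lasts 1/8 s, in which the tool goes at most 62.5 mm and 10.7 degrees, less where a joint would pass 70% of its speed; a pose out of reach is approached as far as the arm can. A call with a gripper value outside its range is refused whole. "gripper" is the opening in per cent of the stroke, from 0 (shut) to 100 (fully open), set as the call begins (left out, the last holds). The fingers move at their own pace and stop on an object; "grip_force" is the grip in N (left out, the last holds). Time passes only in rows, so rows that repeat a pose let the fingers close. It gives the time, the measured TCP pose, the force and the opening at its end, in the units of the state.
- get_state(): the state, without advancing time (a new reading comes with each control period).
- vision.read_camera(name): name is "scene" or "top"; returns a dict with "frame" (480x640x3 uint8, red, green, blue), "z_map" (480x640 float32, m along the optical axis (not along the pixel's ray), 0 where there is no reading), "fx", "fy", "cx", "cy" (pixels), "R" (3x3) and "t" (3): a world point X has camera coordinates R X + t. Camera axes: x right, y down, z forward; pixel columns grow to the right and rows downward; lengths in m; the calibration is good to about 2 mm. A picture is of the moment at which its call begins.
- ctrl.sign_off(): hands the job in, once; it reports no verdict.
Trained networks look in the newest picture that a camera, given by its name, has taken for a name from the list of things; names that differ only in an ending like _2 or _b are one class to them, and where a whole thing is asked for, a point or a joint stands for the part that bears it (a point fixed in the world has none). Each returns a list of dicts, best first, with "conf" (0 to 1); they miss things now and then, are a little off and sometimes report something else, mostly with a low value. They report only what shows in the picture. A call takes as long as a camera call. They do not tell look-alikes from the thing itself.
- cut_out(camera, query): "pixels" (480x640 bool, what is visible of it) and "box" ([centre column, centre row, width, height] in pixels, round what is visible of it).
The state is a dict: "time": time; "qpos": joint angles; "dq": joint speeds; "joint_efforts": joint torques, N m; "eef_pos": TCP position; "tcp_rot": TCP orientation; "contact_force": force on the tool from outside, world axes, zero at the start; "wrist_torque": the same for the moment, N m; "opening": opening from 0.0 (shut) to 1.0 (fully open).
Only numpy, scipy, OpenCV 4.12 (cv2) and the standard library are available. Lean on these libraries where they do the work, as an engineer would, in place of code of your own. Each camera call takes 0.05 s, during which the arm holds its last target.

TASK

Two round tins stand on the desk with their lids set on but not yet sealed. Seal the one with the orange gasket: press its three orange thumb pads around the lid's edge down, one after another, until the rim is fully home all the way round, then let go. The tin with the blue gasket is still airing, so do not touch it.

Things in the scene. Friction and masses are not known exactly. Their poses are not given: they have to be found in the camera images.
- orange_tin_pad0 (a point): Top centre of an orange thumb pad (28 mm wide, 3 mm thick) on the orange-gasket tin's lid rim. The three pads lie 120 degrees apart, 54 mm from the upright axis of this round aluminium tin (150 mm across, fixed to the desk). Each rides on its own stiff third of the rim (34 to 72 mm from the axis). 91 to 93 mm above the desk at the start, 85 mm when fully home.
- orange_tin_pad1 (a point): Top centre of an orange thumb pad (28 mm wide, 3 mm thick) on the orange-gasket tin's lid rim. Like the others it slides straight down on its own against about 8 N of gasket friction, comes to a solid stop when home and stays where it is left. 91 to 93 mm above the desk at the start, 85 mm when fully home.
- orange_tin_pad2 (a point): Top centre of an orange thumb pad (28 mm wide, 3 mm thick) on the orange-gasket tin's lid rim. 91 to 93 mm above the desk at the start (rim proud, orange gasket showing below it), 85 mm when fully home; the rim is then flush with the fixed middle of the lid (64 mm across, top 82 mm above the desk).
- blue_tin: The other round aluminium tin, same shape and size (150 mm across, up to 93 mm tall, fixed to the desk), with blue gasket and blue thumb pads, its lid rim proud too. Origin: centre of its underside, z up. One tin stands to the left, one to the right, either way round; this one must not be touched.
Mind the look-alikes: they are no part of the job. Leave any red look-alike of the part that bears orange_tin_pad0 alone.

How it is judged:
At the end, for the whole second after the job is handed in: All three orange pads are down, each with its top less than 87 mm above the desk (within 2 mm of fully home) (height (world z) of each of orange_tin_pad0, orange_tin_pad1, orange_tin_pad2 below 0.087 m); the robot touches nothing.
It fails at once if the robot touched the blue-gasket tin (more than 1 N) (contact force between any of the fingers, the arm and blue_tin above 1 N).
It also fails if it takes over 42 s, if anything falls off the work surface, if the arm or the gripper's body presses on something with over 40 N, if the wrist force passes 120 N, or if a joint passes its speed limit or range.

## Working session

There is one attempt and no reset: what is moved stays moved. The work goes in short steps, Python scripts to look and compute and a tool call to move; the robot and the scene stay as the last step left them, time stands still between calls to the robot, and variables do not carry over. Pictures are saved under pics/ and viewed, and the job is handed in when it is done.

Besides the shell and the picture viewer there is one more tool, called after ">>>" in YAML: its name, and indented under it one key for each argument. jog_arm: Moves the arm, as the interface text tells. Its arguments: {"type":"object","properties":{"commands":{"type":"string"},"gripper":{"type":"number"},"grip_force":{"type":"number"}},"required":["commands"]}

```bash
mkdir -p pics
cat > h.py <<'E'
import numpy as np, cv2
from plant import get_state, vision, ctrl, cut_out
def look(name):
    d=vision.read_camera(name); return d
def save(d,fn): cv2.imwrite(fn,d["frame"][:,:,::-1])
def cloud(d):
    z=d["z_map"]; v,u=np.mgrid[0:480,0:640]
    P=np.stack([(u-d["cx"])/d["fx"]*z,(v-d["cy"])/d["fy"]*z,z],-1)
    return (P-np.array(d["t"]))@np.array(d["R"])
E
python3 - <<'E'
from h import *
s=get_state(); print(s)
for n in("scene","top"):
    d=look(n); save(d,f"pics/{n}0.png"); np.savez(f"{n}0.npz",**d)
    print(n, -np.array(d["R"]).T@np.array(d["t"]))
E
```

```text
{'time': 0.0, 'qpos': array([-1.45899948e+00,  2.87203799e-01,  1.57818542e+00, -1.11907049e-05,
        1.27860844e+00, -1.50031055e-01]), 'dq': array([0.00062685, 0.00107525, 0.00049297, 0.00017783, 0.00086931,
       0.00018385]), 'joint_efforts': array([ 3.39885655e-04, -4.05980408e+01, -2.92630255e+01, -8.21327603e-05,
        5.84207344e-03,  1.21864652e-06]), 'eef_pos': array([ 0.17465232, -0.65132665,  0.2299172 ]), 'tcp_rot': array([ 9.91442072e-01,  1.30541839e-01,  1.76317018e-05, -1.20238599e-03]), 'contact_force': array([-0.18137569, -0.16184629,  0.41516052]), 'wrist_torque': array([ 0.06011226, -0.01675008,  0.03381738]), 'opening': 0.9998926203020384}
scene [0.73721444 0.38290686 0.98097609]
top [ 0.39166705 -0.06879479  1.20121284]
```

View pics/scene0.png

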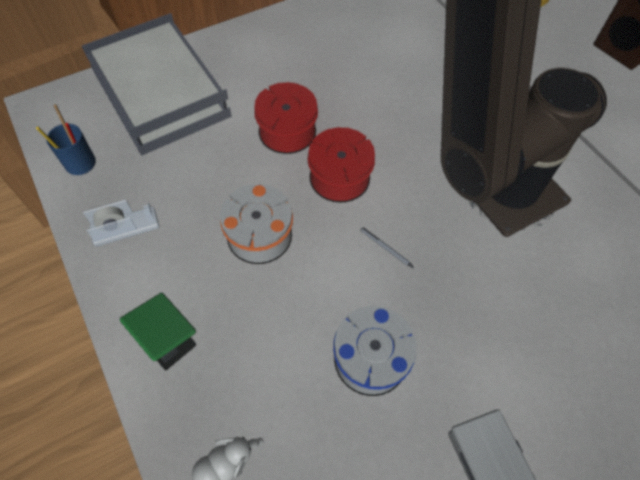

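View pics/top0.png

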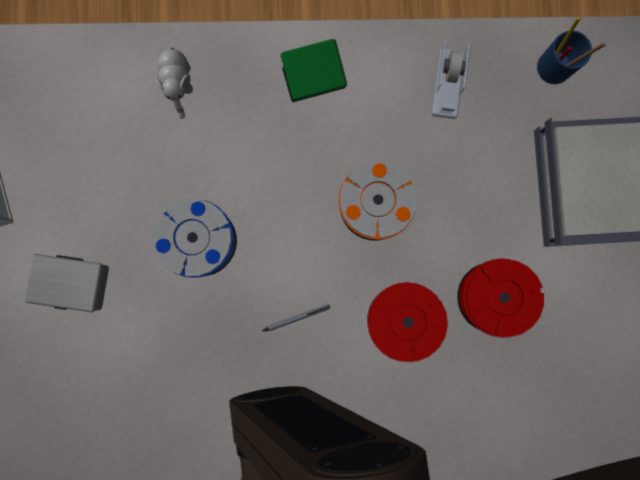

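Scene view: the orange tin is at (257,215), the blue tin at (375,345) and two red look-alikes at (286,110) and (341,157). In the top view they are at orange (378,199), blue (192,237), red (408,321) and (503,297). Only the tin at top (378,199) has orange pads and an orange gasket, so it is the target. I'll measure its pads in both views and check a crop.

Run:
```python
from h import *
C={}
for n in("scene","top"):
    d=dict(np.load(f"{n}0.npz")); P=cloud(d)
    hsv=cv2.cvtColor(d["frame"],cv2.COLOR_RGB2HSV)
    for col,lo,hi in(("orange",(8,150,120),(20,255,255)),("blue",(108,150,80),(125,255,255))):
        m=cv2.inRange(hsv,lo,hi)
        k,l,st,c=cv2.connectedComponentsWithStats(m)
        for i in range(1,k):
            if st[i,4]<60: continue
            p=P[l==i]; print(n,col,c[i].round(1),st[i,2:],np.median(p,0).round(4))
            if col=="orange" and st[i,2]<20 and st[i,4]>80: C.setdefault(n,[]).append((c[i],np.median(p,0)))
    # heights around: red
    m=cv2.inRange(hsv,(0,200,60),(4,255,255)); k,l,st,c=cv2.connectedComponentsWithStats(m)
    for i in range(1,k):
        if st[i,4]>300:
            p=P[l==i]; print(n,"red",c[i].round(0),np.median(p,0).round(3),p[:,2].max())
    if n=="top": cv2.imwrite("pics/crop.png",cv2.resize(d["frame"][140:260,310:450,::-1],None,fx=5,fy=5,interpolation=cv2.INTER_CUBIC))
D={n:dict(np.load(f"{n}0.npz")) for n in C}
def proj(d): 
    K=np.array([[d["fx"],0,d["cx"]],[0,d["fy"],d["cy"]],[0,0,1]]); return K@np.c_[d["R"],d["t"]]
for c,p in C["top"]:
    c2,p2=min(C["scene"],key=lambda q:np.linalg.norm(q[1][:2]-p[:2]))
    X=cv2.triangulatePoints(proj(D["top"]),proj(D["scene"]),c.reshape(2,1),c2.reshape(2,1)); print("tri",(X[:3]/X[3]).ravel().round(4),p.round(4),p2.round(4))
```

```text
scene orange [258.7 190.3] [11  9 72] [ 0.5294 -0.2153  0.0916]
scene orange [230.3 222.3] [11 10 86] [ 0.6126 -0.1736  0.0908]
scene orange [277.1 225.4] [11 10 86] [ 0.5344 -0.1222  0.0907]
scene orange [263.1 245.1] [47 16 81] [ 0.5844 -0.1042  0.0691]
scene blue [381.2 315.6] [ 13  12 104] [0.4574 0.1409 0.0913]
scene blue [346.2 351.1] [ 13  13 123] [0.5469 0.1665 0.0922]
scene blue [399.  364.1] [ 13  13 129] [0.4789 0.2307 0.0924]
top orange [379.  169.9] [ 15  14 152] [ 0.6146 -0.1736  0.0906]
top orange [352.7 211.7] [ 14  14 159] [ 0.5366 -0.1226  0.0907]
top orange [402.6 213.6] [ 14  14 159] [ 0.5308 -0.2155  0.0913]
top blue [197.5 208.2] [ 14  14 153] [0.5489 0.1657 0.0915]
top blue [224.6 246.2] [ 32  62 138] [0.4789 0.1149 0.0686]
top blue [162.6 245.3] [ 14  14 155] [0.4815 0.2306 0.0918]
top blue [212.3 256.1] [ 14  14 155] [0.4593 0.14   0.0909]
top red [501. 297.] [ 0.371 -0.396  0.088] 1.2012128412294016
top red [407. 322.] [ 0.33  -0.218  0.088] 1.2012128412294016
tri [ 0.6138 -0.173   0.0927] [ 0.6146 -0.1736  0.0906] [ 0.6126 -0.1736  0.0908]
tri [ 0.5357 -0.1216  0.0923] [ 0.5366 -0.1226  0.0907] [ 0.5344 -0.1222  0.0907]
tri [ 0.569  -0.2453 -0.0505] [ 0.5308 -0.2155  0.0913] [ 0.6126 -0.1736  0.0908]
```

View pics/crop.png

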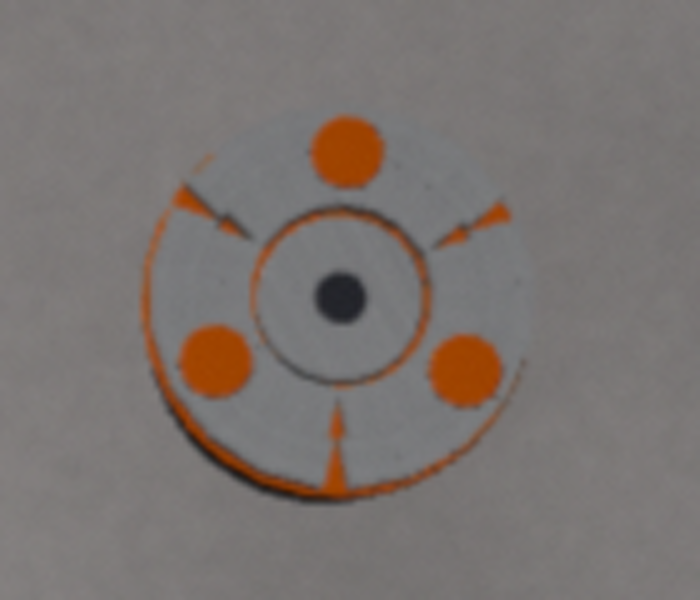

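The crop shows the orange pads and gasket at crop pixels (347,152), (216,361) and (465,370). Depth from both views agrees to about 2 mm. The pads stand at A (0.614,-0.1735), B (0.536,-0.122) and C (0.530,-0.2155), z ≈ 0.091 to 0.092. Their mean centre is (0.560,-0.171) with a 54 mm radius, which fits. The third triangulation was matched to the wrong blob because of my area filter, but both depth readings for C agree. I'll shut the gripper and go above C.

>>> jog_arm:
  commands: "0.355 0.436 -0.09 0 0 0;0.355 0.436 -0.09 0 0 0;0.355 0.436 -0.09 0 0 0;0.355 0.436 -0.09 0 0 0;0.355 0.436 -0.09 0 0 0;0.355 0.436 -0.09 0 0 0;0.355 0.436 -0.09 0 0 0;0.355 0.436 -0.09 0 0 0;0.355 0.436 -0.09 0 0 0;0.355 0.436 -0.09 0 0 0;0.355 0.436 -0.09 0 0 0;0.355 0.436 -0.09 0 0 0;0.355 0.436 -0.09 0 0 0;0.355 0.436 -0.09 0 0 0"
  gripper: 0

```text
time: 1.85
eef_pos: [0.5293, -0.217, 0.1416]
tcp_rot: [0.992, 0.13, 0.0, 0.0]
contact_force: [-0.9, -0.1, 0.3]
opening: -0.001
```

>>> jog_arm:
  commands: "0.001 0.0015 -0.03 0 0 0;0.001 0.0015 -0.044 0 0 0;0.001 0.0015 -0.048 0 0 0;0.001 0.0015 -0.051 0 0 0;0.001 0.0015 -0.053 0 0 0;0.001 0.0015 -0.054 0 0 0"

```text
time: 2.6
eef_pos: [0.5304, -0.2145, 0.0893]
tcp_rot: [0.991, 0.131, -0.001, -0.0]
contact_force: [-5.9, 2.2, 8.2]
opening: 0.005
```

Contact force is about 8 N, so the pad is moving. I'll continue to the stop.

>>> jog_arm:
  commands: "0 0 -0.002 0 0 0;0 0 -0.003 0 0 0;0 0 -0.004 0 0 0;0 0 -0.005 0 0 0;0 0 -0.005 0 0 0"

```text
time: 3.22
eef_pos: [0.5306, -0.2146, 0.0849]
tcp_rot: [0.991, 0.131, -0.001, -0.0]
contact_force: [-6.8, 2.8, 8.8]
opening: -0.0
```

>>> jog_arm:
  commands: "0 0 -0.001 0 0 0;0 0 -0.002 0 0 0;0 0 -0.002 0 0 0"

```text
time: 3.6
eef_pos: [0.5306, -0.2147, 0.0847]
tcp_rot: [0.991, 0.131, -0.001, -0.0]
contact_force: [-9.3, 4.0, 18.7]
opening: -0.001
```

The force rose while z held at 84.7 mm, so pad C is home. Next is B.

>>> jog_arm:
  commands: "0 0 0.03 0 0 0;0 0 0.03 0 0 0;0.005 0.0915 0.03 0 0 0;0.005 0.0915 0.03 0 0 0;0.005 0.0915 0.03 0 0 0;0.005 0.0915 0.016 0 0 0;0.005 0.0915 0.012 0 0 0;0.005 0.0915 0.009 0 0 0;0.005 0.0915 0.007 0 0 0;0.005 0.0915 0.005 0 0 0;0.005 0.0915 0.003 0 0 0;0.005 0.0915 0.001 0 0 0;0.005 0.0915 0 0 0 0;0.005 0.0915 0 0 0 0"

```text
time: 5.35
eef_pos: [0.5351, -0.1235, 0.0846]
tcp_rot: [0.991, 0.13, -0.003, -0.001]
contact_force: [-12.9, 5.9, 25.7]
opening: 0.004
```

Pad B is home at 84.6 mm with 26 N. Next is A.

>>> jog_arm:
  commands: "0 0 0.03 0 0 0;0 0 0.03 0 0 0;0.078 -0.051 0.03 0 0 0;0.078 -0.051 0.03 0 0 0;0.078 -0.051 0.03 0 0 0;0.078 -0.051 0.016 0 0 0;0.078 -0.051 0.012 0 0 0;0.078 -0.051 0.009 0 0 0;0.078 -0.051 0.007 0 0 0;0.078 -0.051 0.005 0 0 0;0.078 -0.051 0.003 0 0 0;0.078 -0.051 0.001 0 0 0;0.078 -0.051 0 0 0 0;0.078 -0.051 0 0 0 0"

```text
time: 7.1
eef_pos: [0.6122, -0.1734, 0.0846]
tcp_rot: [0.991, 0.131, -0.002, -0.001]
contact_force: [-11.8, 2.6, 21.2]
opening: 0.0
```

Pad A is home. I'll lift, back away toward the start and check.

>>> jog_arm:
  commands: "0 0 0.05 0 0 0;0 0 0.1 0 0 0;0 0 0.12 0 0 0;-0.3 -0.4 0.14 0 0 0;-0.3 -0.4 0.14 0 0 0;-0.3 -0.4 0.14 0 0 0;-0.3 -0.4 0.14 0 0 0;-0.3 -0.4 0.14 0 0 0;-0.3 -0.4 0.14 0 0 0;-0.3 -0.4 0.14 0 0 0;-0.3 -0.4 0.14 0 0 0;-0.3 -0.4 0.14 0 0 0;-0.3 -0.4 0.14 0 0 0;-0.3 -0.4 0.14 0 0 0"

```text
time: 8.85
eef_pos: [0.3148, -0.5723, 0.2194]
tcp_rot: [0.991, 0.131, -0.0, -0.001]
contact_force: [0.4, 0.9, -0.2]
opening: -0.001
```

Run:
```python
from h import *
for n in("scene","top"):
    d=look(n); P=cloud(d); hsv=cv2.cvtColor(d["frame"],cv2.COLOR_RGB2HSV)
    m=cv2.inRange(hsv,(8,150,120),(20,255,255)); k,l,st,c=cv2.connectedComponentsWithStats(m)
    for i in range(1,k):
        if st[i,4]>25: print(n,c[i].round(1),st[i,2:],np.median(P[l==i],0).round(4))
    if n=="top": cv2.imwrite("pics/end.png",cv2.resize(d["frame"][140:260,310:450,::-1],None,fx=5,fy=5,interpolation=cv2.INTER_CUBIC))
s=get_state(); print(s["time"],s["eef_pos"],s["contact_force"])
```

```text
scene [259.  192.4] [11  9 71] [ 0.5288 -0.2145  0.0847]
scene [230.8 224. ] [11  9 82] [ 0.6129 -0.1734  0.0848]
scene [277.1 227.1] [11  9 85] [ 0.5349 -0.122   0.0852]
top [378.7 170.6] [ 14  14 155] [ 0.6145 -0.174   0.0838]
top [352.5 212.3] [ 14  14 157] [ 0.5367 -0.1216  0.084 ]
top [402.2 214.2] [ 15  14 153] [ 0.5313 -0.2154  0.0842]
top [376.2 235.3] [ 5  8 26] [ 0.4922 -0.1666  0.0686]
8.95 [ 0.31488352 -0.57263932  0.22004159] [-0.004015    0.02604447 -0.75986049]
```

View pics/end.png

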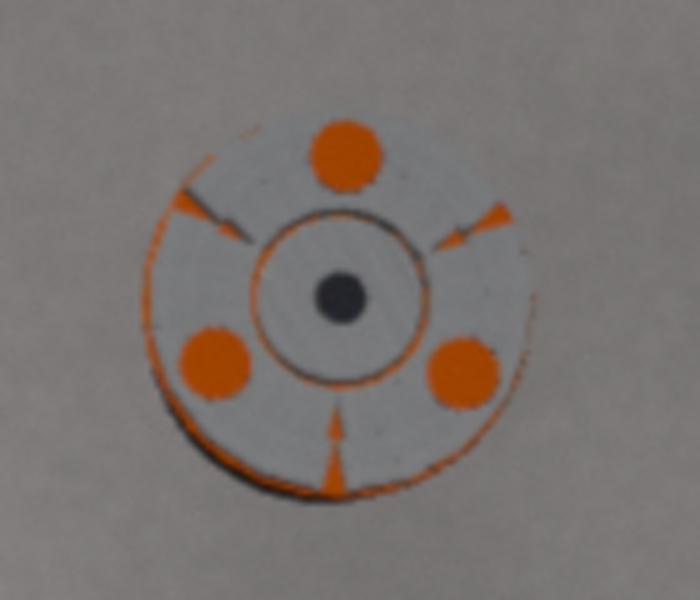

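The end picture shows all three pads lower, at crop pixels (346,156), (215,363) and (463,373), with heights of 84 to 85 mm in both views. The arm is clear of everything.

```bash
python3 -c "
from plant import ctrl
print(ctrl.sign_off())"
```

```text
the job is handed in; nothing more can be done
None
```

The orange-gasket tin is sealed and the job is handed in. I pressed its three pads one after another with the shut gripper until each stopped at a TCP height of about 84.6 mm (19 to 26 N upward), then backed the arm away.

- **Pad heights:** the last pictures put all three at 83.8 to 85.2 mm in both views, against the 87 mm limit.
- **Contact:** the arm was clear, with under 1 N on the tool, at about 9 s on the clock. I never went near the blue tin or the red look-alikes.
- **Disagreements:** one early triangulation came out wrong because my script matched the wrong blob, so I used the depth readings instead. A little orange still shows at the rim's edge and gaps in the top view, but the pad heights say the rim is home.

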